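# Draw the rolling pin out of its covered cradle

## Task

Lift the keeper bar off the rolling-pin holder and put it away flat in its own slot on top of the holder's cover, and let go of it. Then take the rolling pin by its open part, tilt it nose up and draw it out diagonally between the cover and the end stop, and finish still holding it in the gripper, level and motionless in the air, well above the holder (the whole pin a good 15 cm above the table) and touching nothing else. Leave the other things on the table where they are.

Things in the scene. Friction and masses are not known exactly. Their poses are not given: they have to be found in the camera images.
- pin_safe: wooden rolling-pin holder fixed to the table, base plate 240 x 156 x 8. Origin on the table under the cover's edge; x along the pin, from the cover toward the end stop; z up. Open mouth from x 0 to 112, where the pin can be gripped. Lifted level, the pin meets the cover before its nose clears the end stop; tilted nose up about 15 deg about the tail saddle, it clears both and can be drawn out along itself
- tail_saddle (a point): top of the rest under the pin's rear part, in the holder's frame at x -45, 30 above the table (10 thick along x). The pin pivots on it; its tail then dips toward the base plate (top 8). A like rest is at x 82. Both have small side nubs to 38.5
- yoke (a point): middle between the seats of the two yoke posts, in the holder's frame at x 82, 66 above the table. Posts at y +-60, each 44 (x) x 20 (y), inner faces at y +-50, with open-topped notches 22 wide and 14 deep in which the keeper bar lies across the pin; axes as the holder's
- rolling_pin: light wooden rolling pin, round, 200 mm long, 30 across, ends tapering to 20 over the last 30 mm; about 0.1 kg. Origin at its middle on its axis, x along it toward the nose (the end at the end stop). At the start its axis is 45 above the table and its middle 2 to 8 mm out from the cover's edge. Free to grasp in the mouth, about 25 to 55 mm from the cover's edge, once the keeper is off
- keeper_bar: dark wooden keeper bar: 16 (x) x 130 (y) x 18 mm, with a grip block 14 (x) x 50 (y) on its middle that rises to 46 above its underside; 0.07 kg. Origin at the middle of its underside. At the start it lies across the pin in the notches of the two yoke posts, loose: lift it straight up. Its two ends are alike
- parking_slot (a point): middle of the floor of the keeper bar's slot, on top of the cover (88 above the table, 73 mm back from the cover's edge): a pocket 26 (x) x 140 (y) with a 12 mm high rim, open in the middle of the long sides. Axes as the holder's; the bar lies in it along y, underside on the floor
- cover_edge (a point): middle of the lower edge of the cover at the mouth, 80 above the table. The cover runs 105 back from here, 156 wide, top 88; under it a tunnel 50 wide, 80 high, closed at the back; axes as the holder's
- end_stop_top (a point): middle of the top of the end stop, a post 10 thick (x) and 60 wide at x 112 to 122 of the holder, 66 high, in front of the pin's nose; axes as the holder's
- pin_nose (a point): centre of the pin's end face at the end stop, 100 mm from its middle
- pin_tail (a point): centre of the pin's end face under the cover, 100 mm from its middle
- core_c: bystander: bare brown card tube, 220 mm long, 43 across, lying beside the holder; origin at the middle of its underside, x along it
- spice_a: bystander: spice jar with a screw cap, 46 mm across, 106 high, standing behind the paper trimmer; origin at the middle of its underside
- marker_b: bystander: black and white marker pen, 135 x 17 x 16, lying near the front edge; origin at the middle of its underside, y along it
- masking_tape: bystander: flat roll of tape, 98 across, 25 high, at the back; origin at the middle of its underside

How it is judged:
By the outcome, as a careful person would: the job done as asked, in the order asked, and still so for the second after the job is handed in, while the arm keeps its last pose, push and grip.
It also fails if it takes over 48 s, if anything falls off the work surface, if the arm or the gripper's body presses on something with over 40 N, if the wrist force passes 120 N, or if a joint passes its speed limit or range.

## Robot

A 6-joint arm with a two-finger parallel gripper is mounted at the origin on a cart in front of the work surface, level with it; the furniture and walls round the work are solid. World frame = base frame: x ahead of the robot, y to its left, z up, the work surface at z = 0. Lengths are in m, angles in rad, forces in N, time in s.
With the tool pointing down it reaches from about 0.25 to 0.725 m from the base axis. Payload 4 kg.
Tool frame: the origin (TCP) lies at the very end of the fingers, on their centre line; the grasp point (between the pads) lies 19 mm behind it; z points along the fingers, y is the line along which they close (so a half turn about z gives the same grasp; the last joint's range is limited). The gripper opens to 85 mm and grips with 20 to 120 N. Pads are 22 mm wide; open, the fingers measure 114 mm over their backs; the gripper's body (76 mm by 85 mm) begins 54 mm behind the grasp point. The pads swing forward as they close: fully open they stand 13 mm farther back than shut.
Start: joints at [-1.134, 0.241, 0.005, 1.335, 0, 1.571], TCP at [0.212, -0.453, 0.231] pointing down, gripper open.
Joint ranges: [-2.72, 2.72], [-1.05, 1.87], [-1.09, 1.28], [-1.99, 2.15], [-1.42, 1.44], [-3.14, 3.14]. Speed limits (rad/s): [2.79, 2.79, 3.14, 3.14, 3.14, 3.14].

## Interface

Orientations are given as a unit quaternion [x, y, z, w].
In Python, from workcell import bot, vision, workorder, boxes_of gives the robot as it stands.
- The arm moves only by the tool send_rows, never from a script. Its argument "motion" is text: rows parted by semicolons, each of 5 numbers parted by spaces: the closure, from -1 (fully open) to 1 (shut), so that 0 is half open, then the shift along the tool's x, y, z in cm, then the turn about the tool's z in rad. In form: claw x y z twist; .... A call has 1 to 5 rows; each row is the pose to reach, as a shift and turn from the pose commanded when the call began, along the tool's axes at that moment; what a row does not reach only later rows make up. A row lasts 1/10 s, in which the tool goes at most 50 mm and 8.59 degrees, less where a joint would pass 70% of its speed; a pose out of reach is approached as far as the arm can. A call with a gripper value outside its range is refused whole. The fingers move at their own pace and stop on an object; the grip force is fixed at half the most. Time passes only in rows, so rows that repeat a pose let the fingers close. It gives the time, the measured TCP pose, the force, the opening and the grip force at its end, in the units of the state.
- bot.get_obs(): the state, without advancing time (a new reading comes with each control period).
- vision.camera(name): name is "scene" or "top" or "wrist"; returns the picture (480x640x3 uint8, red, green, blue); there is no depth.
- vision.camera_model(name): a dict with "fov_y" (degrees; the focal length in pixels is half the picture's height over the tangent of half this angle, whatever the lens; pixels are square), "cx", "cy" (the principal point, pixels), "k1" (the pictures are not rectified: a ray, as slopes to the right and down, at radius r is drawn at 1 + k1 r^2 times it, then the intrinsics apply), "world_from_camera" (4x4, takes a point from camera to world coordinates); the wrist camera has in their place "hand_eye" (4x4, takes a point from camera to tool coordinates, whose origin is the TCP and whose axes are the flange's). Camera axes: x right, y down, z forward; pixel columns grow to the right and rows downward; lengths in m; the calibration is good to about 2 mm. A picture is of the moment at which its call begins: read the wrist's pose just before it. camera_model takes no time and is no camera call.
- workorder.job_done(): hands the job in; it is judged then, once.
Trained networks look in the newest picture that a camera, given by its name, has taken for a name from the list of things; names that differ only in an ending like _2 or _b are one class to them, and where a whole thing is asked for, a point or a joint stands for the part that bears it (a point fixed in the world has none). Each returns a list of dicts, best first, with "conf" (0 to 1); they miss things now and then, are a little off and sometimes report something else, mostly with a low value. They report only what shows in the picture. A call takes as long as a camera call.
- boxes_of(camera, target): "rect" ([centre column, centre row, width, height] in pixels, round what is visible of it).
The state is a dict: "clock": time; "joint_pos": joint angles; "joint_vel": joint speeds; "tau": joint torques, N m; "eef_pos": TCP position; "tool_rot": TCP orientation; "ft_force": force on the tool from outside, world axes, zero at the start; "ft_torque": the same for the moment, N m; "grip_width": finger opening in m; "grasp_force": force on a finger pad.
Only numpy, scipy, OpenCV 4.12 (cv2) and the standard library are available. Lean on these libraries where they do the work, as an engineer would, in place of code of your own. Each camera call takes 0.05 s, during which the arm holds its last target. There are 200 camera calls.

## Working session

There is one attempt and no reset: what is moved stays moved. The work goes in short steps, Python scripts to look and compute and a tool call to move; the robot and the scene stay as the last step left them, time stands still between calls to the robot, and variables do not carry over. Pictures are saved under pics/ and viewed, at most 10 in all, crops included, and the job is handed in when it is done.

Besides the shell and the picture viewer there is one more tool, called after ">>>" as name(argument=value, ...), one argument or row to a line, values as JSON. send_rows: Moves the arm, as the interface text tells. Its arguments: {"type":"object","properties":{"motion":{"type":"string"}},"required":["motion"]}

```bash
mkdir -p pics; ls; cat > h.py <<'E'
import numpy as np, cv2
from scipy.spatial.transform import Rotation as R
from workcell import bot, vision, workorder, boxes_of
def cam(name):
    m=vision.camera_model(name)
    f=240/np.tan(np.radians(m['fov_y'])/2)
    if name=='wrist':
        o=bot.get_obs(); T=np.eye(4); T[:3,:3]=R.from_quat(o['tool_rot']).as_matrix(); T[:3,3]=o['eef_pos']
        W=T@np.array(m['hand_eye'])
    else: W=np.array(m['world_from_camera'])
    return f,m['cx'],m['cy'],m['k1'],W
def proj(c,p):
    f,cx,cy,k,W=c; q=(np.atleast_2d(p)-W[:3,3])@W[:3,:3]; s=q[:,:2]/q[:,2:]
    s=s*(1+k*(s**2).sum(1,keepdims=True)); return s*f+[cx,cy]
def unproj(c,uv,z):
    f,cx,cy,k,W=c; d=(np.atleast_2d(uv)-[cx,cy])/f; s=d.copy()
    for _ in range(20): s=d/(1+k*(s**2).sum(1,keepdims=True))
    r=np.c_[s,np.ones(len(s))]@W[:3,:3].T; t=(z-W[2,3])/r[:,2]; return W[:3,3]+r*t[:,None]
def snap(name,fn):
    c=cam(name); im=vision.camera(name); cv2.imwrite(fn,im[:,:,::-1]); return c,im
E
python3 - <<'E'
from h import *
print(bot.get_obs())
for n in ['top','scene']:
    c,_=snap(n,f'pics/{n}0.png'); print(n,[np.round(x,3).tolist() for x in c])
    for t in ['pin_safe','rolling_pin','keeper_bar','core_c','spice_a','masking_tape','marker_b']:
        print(t,[(np.round(b['rect']).tolist(),round(b['conf'],2)) for b in boxes_of(n,t)[:2]])
E
```

```text
pics
{'clock': 0.0, 'joint_pos': array([-1.13395617e+00,  2.41417788e-01,  3.71433390e-03,  1.33523890e+00,
        2.89969849e-05,  1.57080339e+00]), 'joint_vel': array([ 0.00034436, -0.00062799, -0.00066932, -0.00019973, -0.0023542 ,
       -0.00031445]), 'tau': array([ 1.35881477e-03, -3.72322583e+01,  2.52405310e+01,  1.69856369e-02,
        1.58967609e-04, -1.99879196e-05]), 'eef_pos': array([ 0.2112709 , -0.45245104,  0.23040682]), 'tool_rot': array([ 9.76241224e-01,  2.16683922e-01, -2.18358303e-04, -1.05066058e-03]), 'ft_force': array([-0.03370574, -1.32523098, -0.32834538]), 'ft_torque': array([-0.02079206, -0.02397862, -0.01503014]), 'grasp_force': 0.0, 'grip_width': 0.08525406910004812}
top [605.892, 319.642, 241.739, 0.058, [[0.068, -0.977, 0.204, 0.246], [-0.998, -0.066, 0.014, -0.203], [-0.001, -0.205, -0.979, 1.514], [0.0, 0.0, 0.0, 1.0]]]
pin_safe [([394.0, 258.0, 64.0, 96.0], 0.76)]
rolling_pin [([391.0, 244.0, 10.0, 32.0], 0.86), ([395.0, 258.0, 70.0, 96.0], 0.18)]
keeper_bar [([393.0, 226.0, 59.0, 8.0], 0.68)]
core_c [([456.0, 271.0, 28.0, 92.0], 0.73)]
spice_a [([261.0, 184.0, 24.0, 30.0], 0.73)]
masking_tape [([352.0, 175.0, 40.0, 39.0], 0.7)]
marker_b [([196.0, 310.0, 54.0, 14.0], 0.73)]
scene [470.05, 322.28, 239.568, -0.038, [[-0.85, -0.241, 0.468, -0.049], [-0.527, 0.396, -0.752, 0.771], [-0.004, -0.886, -0.463, 0.681], [0.0, 0.0, 0.0, 1.0]]]
pin_safe [([364.0, 235.0, 84.0, 53.0], 0.84)]
rolling_pin [([348.0, 228.0, 17.0, 6.0], 0.39)]
keeper_bar [([340.0, 218.0, 24.0, 23.0], 0.78)]
core_c [([391.0, 220.0, 65.0, 24.0], 0.8)]
spice_a [([242.0, 263.0, 21.0, 40.0], 0.96)]
masking_tape [([283.0, 239.0, 33.0, 24.0], 0.59)]
marker_b [([315.0, 353.0, 33.0, 46.0], 0.61), ([391.0, 221.0, 66.0, 23.0], 0.38)]
```

```bash
python3 - <<'E'
from h import *
im=cv2.imread('pics/top0.png'); cv2.imwrite('pics/top0c.png',cv2.resize(im[170:350,330:510],None,fx=3.3,fy=3.3,interpolation=cv2.INTER_CUBIC))
c=cam('top')
print(unproj(c,[[393,226]],0.1),unproj(c,[[394,258],[391,244]],0.05))
E
```

```text
[[ 0.59210801 -0.35497765  0.1       ]] [[ 0.52393747 -0.36625992  0.05      ]
 [ 0.55846523 -0.35740792  0.05      ]]
```

View pics/top0c.png

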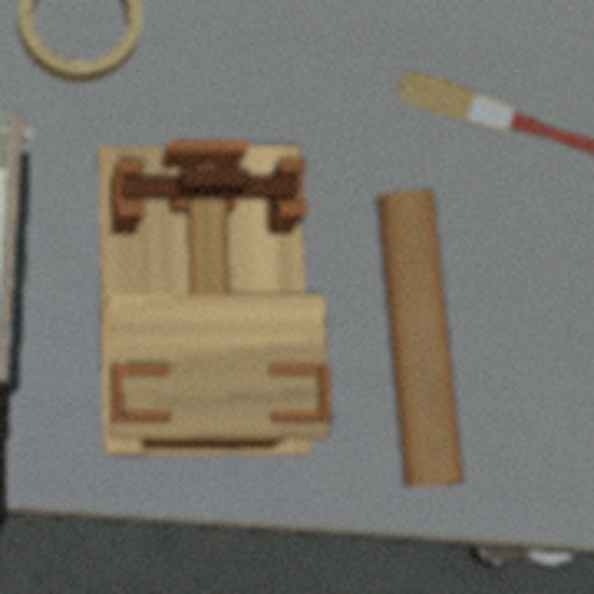

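View pics/scene0.png

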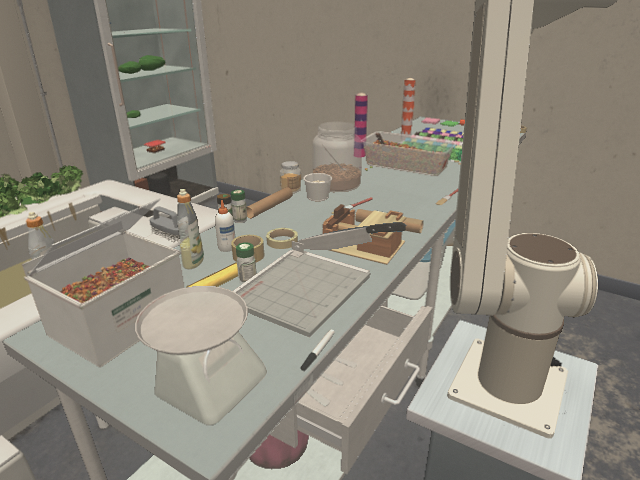

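The top view shows the holder with its x axis close to world +x. The bar is at crop (210,187), the cover edge at row 295, and the slot rims span (115–330, 365–420). The tube lies to its right. The scene view shows the holder far off at about (365,235). I'll fit a coarse holder pose from these points.

```bash
python3 - <<'E'
from h import *
from scipy.optimize import least_squares
c=cam('top')
px=np.array([[105,294],[326,295],[328,438],[122,187],[299,187],[114,392],[328,391]])
uv=(px+.5)/3.3-.5+[330,170]
P=np.array([[0,78,88],[0,-78,88],[-105,-78,88],[82,65,84],[82,-65,84],[-73,74,100],[-73,-74,100]])/1e3
f=lambda p:(proj(c,np.c_[p[0]+P[:,0]*np.cos(p[2])-P[:,1]*np.sin(p[2]),p[1]+P[:,0]*np.sin(p[2])+P[:,1]*np.cos(p[2]),P[:,2]])-uv).ravel()
s=least_squares(f,[.53,-.36,0],loss='soft_l1'); print(s.x,s.fun.reshape(-1,2).round(1).tolist())
print(np.array(vision.camera_model('wrist')['hand_eye']).round(3),vision.camera_model('wrist')['fov_y'])
h=s.x; t=bot.get_obs(); Rt=R.from_quat(t['tool_rot']).as_matrix()
k=h[:2]+.082*np.array([np.cos(h[2]),np.sin(h[2])]); print('keeper',k)
for z in (.23,): print(Rt.T@(np.r_[k,z]-t['eef_pos'])*100)
E
```

```text
[ 0.51481658 -0.36382695  0.07140425] [[0.6, 0.2], [-1.0, -0.3], [0.3, 0.4], [0.1, -0.4], [0.2, -0.6], [0.5, 0.3], [-1.1, 0.4]]
[[ 0.001 -0.949 -0.316  0.08 ]
 [ 1.     0.001 -0.001  0.001]
 [ 0.001 -0.316  0.949 -0.143]
 [ 0.     0.     0.     1.   ]] 64.10251733101225
keeper [ 0.59660763 -0.35797678]
[38.91435622  7.67465483  0.13166569]
```

>>> send_rows(
  motion="-1 4.8 1 0 -0.14; -1 9.6 2 0 -0.28; -1 14.4 3 0 -0.42; -1 19.2 4 0 -0.56; -1 24 4.8 0 -0.7",
)

```text
clock: 1.3
eef_pos: [0.4511, -0.3945, 0.2313]
tool_rot: [0.841, 0.541, -0.0, 0.0]
ft_force: [-0.1, -0.6, -0.0]
grip_width: 0.0854
grasp_force: 0.0
```

```bash
cat >> h.py <<'E'
H0=np.array([0.5148,-0.3638,0.0714])
def hold(p,H=None):
    H=H0 if H is None else H; p=np.atleast_2d(p)/1e3; c,s=np.cos(H[2]),np.sin(H[2])
    return np.c_[H[0]+p[:,0]*c-p[:,1]*s,H[1]+p[:,0]*s+p[:,1]*c,p[:,2]]
def go(p_h,yaw_h,H=None):
    """TCP target in holder frame mm, tool-x yaw in holder frame -> shift cm, twist"""
    H=H0 if H is None else H; o=bot.get_obs(); Rt=R.from_quat(o['tool_rot']).as_matrix()
    y=np.arctan2(Rt[1,0],Rt[0,0]); d=(yaw_h+H[2]-y+np.pi)%(2*np.pi)-np.pi
    th=(o['eef_pos']-np.r_[H[:2],0]); c,s=np.cos(H[2]),np.sin(H[2])
    print('t',round(o['clock'],2),'now_h',np.round([1e3*(c*th[0]+s*th[1]),1e3*(-s*th[0]+c*th[1]),1e3*th[2],y-H[2]],2),'tilt',np.round(np.degrees(np.arccos(-Rt[2,2])),2),'shift',np.round(Rt.T@(hold(p_h,H)[0]-o['eef_pos'])*100,2),'twist',round(-d,3),'q',np.round(o['joint_pos'],2),'F',np.round(o['ft_force'],1),'w',round(o['grip_width'],4),'gf',round(float(o['grasp_force']),1))
E
python3 -c "
from h import *
go([60,0,230],np.pi/2)"
```

```text
t 1.3 now_h [-65.69 -26.09 231.34   1.07] tilt 0.03 shift [8.32 9.78 0.14] twist -0.5 q [-0.72  0.44  0.29  1.42 -0.    1.28] F [-0.1 -0.6 -0. ] w 0.0854 gf 0.0
```

>>> send_rows(
  motion="-1 2.8 3.3 0 -0.14; -1 5.6 6.6 0 -0.28; -1 8.3 9.8 0 -0.42; -1 8.3 9.8 0 -0.5; -1 8.3 9.8 0 -0.5",
)

```text
clock: 1.8
eef_pos: [0.5742, -0.3599, 0.2298]
tool_rot: [0.683, 0.731, -0.0, -0.001]
ft_force: [0.3, -0.2, 0.5]
grip_width: 0.0852
grasp_force: 0.0
```

```bash
python3 - <<'E'
from h import *
go([82,0,120],np.pi/2)
c,im=snap('wrist','pics/w1.png')
P=np.array([[0,78,88],[0,-78,88],[82,65,84],[82,-65,84],[-86,70,100],[-86,-70,100],[82,0,112],[0,15,45],[0,-15,45]])
for p,u in zip(P,proj(c,hold(P))): print(p,u.round(1))
for t in ['keeper_bar','pin_safe','rolling_pin']: print(t,[(np.round(b['rect'],1).tolist(),round(b['conf'],2)) for b in boxes_of('wrist',t)[:2]])
E
```

```text
t 1.8 now_h [ 59.56  -0.34 229.79   1.57] tilt 0.11 shift [ 0.03  2.26 10.98] twist -0.003 q [-0.56  0.62  0.58  1.53 -0.    0.94] F [ 0.3 -0.2  0.5] w 0.0852 gf 0.0
[ 0 78 88] [233.5 111.6]
[  0 -78  88] [246.3 306.6]
[82 65 84] [347.8 129.4]
[ 82 -65  84] [344.2 290.4]
[-86  70 100] [109.3 125.9]
[-86 -70 100] [138.  304.4]
[ 82   0 112] [348.9 225.7]
[ 0 15 45] [248.4 186.7]
[  0 -15  45] [250.3 220. ]
keeper_bar [([343.7, 209.5, 24.2, 163.3], 0.57)]
pin_safe [([243.6, 218.4, 299.3, 202.9], 0.86)]
rolling_pin [([301.8, 210.8, 127.6, 29.3], 0.7), ([345.3, 210.4, 24.0, 157.4], 0.27)]
```

View pics/w1.png

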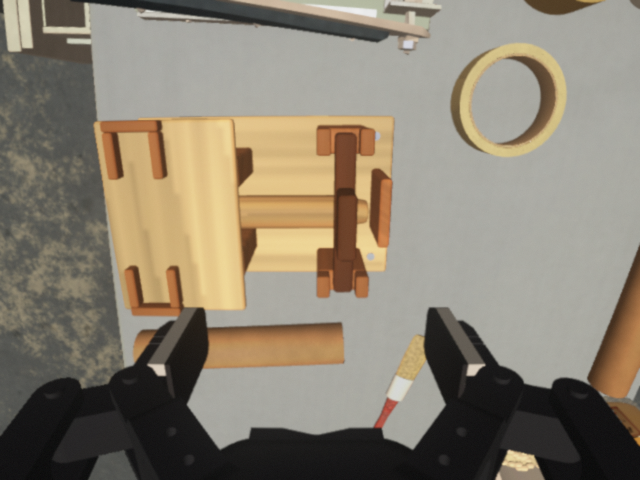

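The wrist view shows the cover front corners at (233,118) and (246,309). The bar's ends are at (345,132) and (344,291), its block is centred near (345,226), and the pin spans rows 195–228. I'll refine the fit.

```bash
python3 - <<'E'
from h import *
from scipy.optimize import least_squares
c=cam('wrist')
uv=np.array([[233,118],[246,309],[95,121],[127,313],[393,117],[387,271]],float)
P=np.array([[0,78,88],[0,-78,88],[-105,78,88],[-105,-78,88],[128,78,8],[128,-78,8]],float)
def f(p):
    Q=P.copy(); Q[4:,0]=p[3]*1000; w=hold(Q,p[:3]); w[:,2]+=p[4]; return np.r_[(proj(c,w)-uv).ravel(),p[4]/.002]
s=least_squares(f,[*H0,.128,0],loss='soft_l1'); print(s.x.round(4),s.fun[:-1].reshape(-1,2).round(1).tolist())
H=s.x[:3]
def loc(u,z): 
    w=unproj(c,u,z)[:, :2]-H[:2]; cc,ss=np.cos(H[2]),np.sin(H[2]); return (np.c_[w[:,0]*cc+w[:,1]*ss,-w[:,0]*ss+w[:,1]*cc]*1e3).round(1).tolist()
print('bar ends',loc([[345,132],[344,291]],.084+s.x[4]),'block',loc([[345,190],[345,261],[345,226]],.112+s.x[4]),'pin',loc([[290,195],[290,228]],.045+s.x[4]))
E
```

```text
[ 0.5129 -0.3704  0.0693  0.1318 -0.0017] [[0.9, 0.7], [0.9, 0.7], [-1.4, 0.7], [-0.6, -3.8], [1.0, -1.4], [-1.4, -0.2]]
bar ends [[81.0, 67.8], [82.6, -62.7]] block [[79.6, 29.9], [80.6, -23.7], [80.1, 3.5]] pin [[36.4, 11.6], [35.6, -18.8]]
```

```bash
sed -i 's/^H0=.*/H0=np.array([0.5130,-0.3675,0.0700])/' h.py; python3 -c "
from h import *
go([80.5,0,89],np.pi/2)"
```

```text
t 2.0 now_h [ 59.57   1.85 231.78   1.56] tilt 0.02 shift [-0.17  2.09 14.28] twist -0.006 q [-0.56  0.62  0.58  1.53 -0.    0.94] F [ 0.3 -1.   0.9] w 0.0854 gf 0.0
```

>>> send_rows(
  motion="-1 0 2.1 3 0; -1 0 2.1 7 0; -1 0 2.1 11 0; -0.2 0 2.1 14.2 0; -0.2 0 2.1 14.2 0",
)

```text
clock: 2.5
eef_pos: [0.5896, -0.3581, 0.0837]
tool_rot: [0.684, 0.729, -0.001, -0.005]
ft_force: [-0.4, -0.2, -0.7]
grip_width: 0.0593
grasp_force: 0.0
```

>>> send_rows(
  motion="0.2 0 0 0 0; 1 0 0 0 0; 1 0 0 0 0; 1 0 0 0 0; 1 0 0 0 0",
)

```text
clock: 3.0
eef_pos: [0.5957, -0.3608, 0.0929]
tool_rot: [0.683, 0.73, 0.0, 0.003]
ft_force: [-0.3, 0.0, 6.5]
grip_width: 0.0125
grasp_force: 59.8
```

```bash
python3 -c "
from h import *
go([80.5,0,89],np.pi/2)
go([80.5,0,89],np.pi/2)"
```

```text
t 3.0 now_h [83.    0.89 92.87  1.57] tilt 0.36 shift [-0.09 -0.25  0.39] twist -0.004 q [-0.54  0.71  0.38  1.24 -0.    0.96] F [-0.3  0.   6.5] w 0.0125 gf 59.8
t 3.0 now_h [83.    0.89 92.87  1.57] tilt 0.36 shift [-0.09 -0.25  0.39] twist -0.004 q [-0.54  0.71  0.38  1.24 -0.    0.96] F [-0.3  0.   6.5] w 0.0125 gf 59.8
```

>>> send_rows(
  motion="1 0 0 -1 0; 1 0 0 -3 0; 1 0 0 -6 0; 1 0 0 -9 0; 1 0 0 -9 0",
)

```text
clock: 3.5
eef_pos: [0.5966, -0.3609, 0.1861]
tool_rot: [0.683, 0.73, 0.001, 0.005]
ft_force: [0.0, -1.4, -0.5]
grip_width: 0.0126
grasp_force: 58.9
```

```bash
python3 - <<'E'
from h import *
go([-30,0,175],np.pi/2)
E
```

```text
t 3.5 now_h [ 83.81   0.71 186.09   1.57] tilt 0.61 shift [ -0.11 -11.39   1.01] twist -0.004 q [-0.54  0.66  0.54  1.44  0.    0.96] F [ 0.  -1.4 -0.5] w 0.0126 gf 58.9
```

>>> send_rows(
  motion="1 0 -4 0 0; 1 0 -8 0 0; 1 0 -12 0 0; 1 0 -15.6 0 0; 1 0 -15.6 0 0",
)

```text
clock: 4.0
eef_pos: [0.4333, -0.3691, 0.1789]
tool_rot: [0.685, 0.729, -0.001, -0.002]
ft_force: [0.3, 0.9, -0.3]
grip_width: 0.0125
grasp_force: 59.1
```

```bash
python3 - <<'E'
from h import *
go([-73,0,186],np.pi/2)
c,im=snap('wrist','pics/w2.png')
P=np.array([[0,78,88],[0,-78,88],[-105,78,88],[-105,-78,88]])
print(proj(c,hold(P)).round(1).tolist())
o=bot.get_obs();Rt=R.from_quat(o['tool_rot']).as_matrix()
# bar in tool frame: underside ~22mm beyond TCP; tool x along bar
b=np.array([[65,0,22-18],[-65,0,22-18],[25,0,22-46],[-25,0,22-46]])/1e3
print(proj(c,o['eef_pos']+b@Rt.T).round(1).tolist())
print([(np.round(b['rect'],1).tolist(),round(b['conf'],2)) for b in boxes_of('wrist','keeper_bar')])
E
```

```text
t 4.0 now_h [-79.59   3.96 178.89   1.56] tilt 0.27 shift [-0.39  0.66 -0.71] twist -0.008 q [-0.71  0.41  0.1   1.27 -0.    0.8 ] F [ 0.3  0.9 -0.3] w 0.0125 gf 59.1
[[451.8, 119.4], [429.2, 346.1], [273.8, 119.8], [282.9, 347.2]]
[[325.1, 152.3], [323.1, 423.4], [326.0, 281.3], [324.8, 399.3]]
[([314.8, 278.6, 40.6, 264.5], 0.57)]
```

View pics/w2.png

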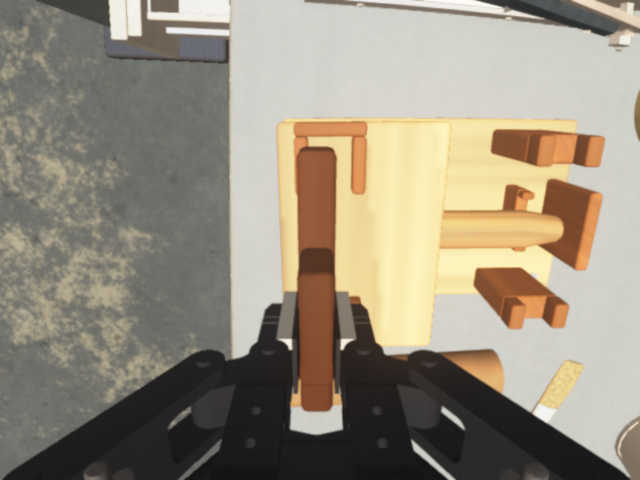

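```bash
python3 - <<'E'
from h import *
c=cam('wrist'); o=bot.get_obs(); Rt=R.from_quat(o['tool_rot']).as_matrix(); e=o['eef_pos']
def T(u,dz): # point in tool frame at depth dz(mm) beyond TCP
    return ((unproj(c,[u],e[2]-dz/1e3)[0]-e)@Rt*1e3).round(1)
print('bar far end top',T([317,148],0)); print('block far/near top',T([316,276],-28),T([316,411],-28),)
print('rim inner/outer',T([331,136],79),T([331,122],79)); 
print('cover corners',T([449,122],91),T([430,346],91),T([278,124],91))
E
python3 -c "
import cv2;im=cv2.imread('pics/w2.png');cv2.imwrite('pics/w2c.png',cv2.resize(im[100:430,250:470],None,fx=1.8,fy=1.8,interpolation=2))"
```

```text
bar far end top [66.3 -0.5  0. ]
block far/near top [ 28.   -0.8 -28. ] [-28.   -0.8 -28. ]
rim inner/outer [65.1  7.6 79. ] [72.8  7.5 79. ]
cover corners [72.9 78.  91. ] [-81.9  81.4  91. ] [ 71.2 -23.2  91. ]
```

View pics/w2c.png

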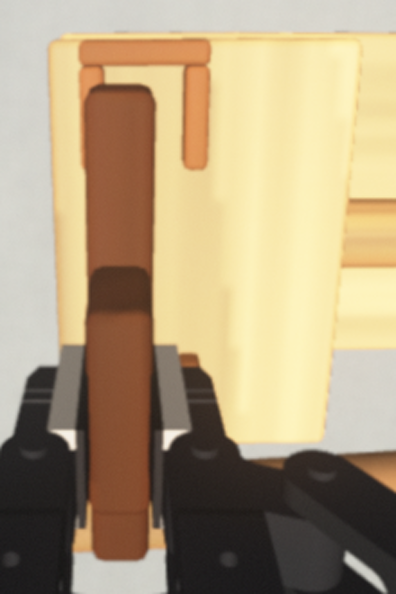

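Crop: the bar is centred at u≈317 with its far end at row 148. The slot rim is centred at u≈331 with its inner edge at row 136. The bar needs about +0.8 cm in tool y, −0.5 cm in x, and a twist of −0.02.

>>> send_rows(
  motion="1 -0.5 0.8 0 -0.02; 1 -0.5 0.8 2 -0.02; 1 -0.5 0.8 4.5 -0.02; 1 -0.5 0.8 4.5 -0.02",
)

```text
clock: 4.5
eef_pos: [0.4466, -0.3726, 0.1304]
tool_rot: [0.675, 0.738, -0.0, -0.003]
ft_force: [0.2, 0.2, -0.9]
grip_width: 0.0125
grasp_force: 59.1
```

```bash
python3 - <<'E'
from h import *
go([-73,0,106],np.pi/2)
c,im=snap('wrist','pics/w3.png')
cv2.imwrite('pics/w3c.png',cv2.resize(im[60:480,200:480,::-1],None,fx=1.4,fy=1.4,interpolation=2))
E
```

```text
t 4.5 now_h [-66.61  -0.48 130.38   1.59] tilt 0.39 shift [ 0.05 -0.63  2.44] twist 0.018 q [-0.7   0.47  0.06  1.17  0.    0.79] F [ 0.2  0.2 -0.9] w 0.0125 gf 59.1
```

View pics/w3c.png

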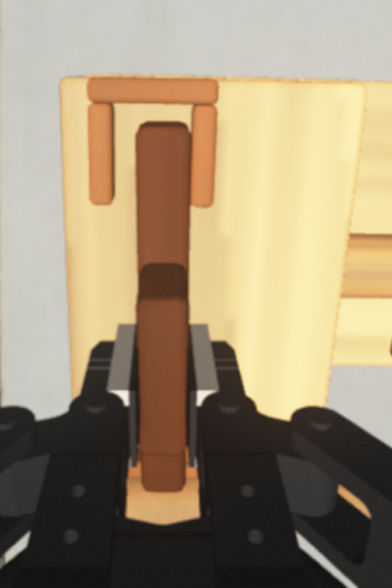

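```bash
python3 - <<'E'
from h import *
for i in range(2):
    c=cam('wrist'); W=c[4]; m=vision.camera_model('wrist'); C=(c[0],c[1],c[2],c[3],np.array(m['hand_eye']))
    break
# work in tool frame
def T(u,dz): return (unproj(C,[u],dz/1e3)[0]*1e3).round(1)
g=lambda x,y:[200+x/1.4,60+y/1.4]
for d in (28,32): print('rim L/R outer',T(g(88,91),d),T(g(217,91),d),'inner L/R',T(g(114,150),d),T(g(192,150),d),'end inner/outer',T(g(152,103),d),T(g(152,78),d))
print('bar',T(g(137,125),0),T(g(189,125),0),T(g(163,122),0),T(g(163,490),0))
print('cover front',T(g(363,83),42),'back',T(g(61,79),42))
g2=lambda x,y:[250+x/1.8,100+y/1.8]
for d in (75,79): print('w2 rim',T(g2(80,52),d),T(g2(210,52),d),T(g2(145,65),d))
print(bot.get_obs()['eef_pos'],m['cx'],m['cy'],m['k1'])
E
```

```text
rim L/R outer [ 73.4 -23.8  28. ] [73.4 15.9 28. ] inner L/R [ 55.2 -16.2  28. ] [55.2  8.5 28. ] end inner/outer [69.7 -4.1 28. ] [77.2 -4.1 28. ]
rim L/R outer [ 73.2 -24.3  32. ] [73.2 16.3 32. ] inner L/R [ 54.6 -16.6  32. ] [54.6  8.8 32. ] end inner/outer [69.5 -4.2 32. ] [77.1 -4.1 32. ]
bar [65.9 -7.5  0. ] [65.9  6.1  0. ] [66.6 -0.7  0. ] [-53.9  -0.6   0. ]
cover front [75.8 66.1 42. ] back [ 76.7 -34.5  42. ]
w2 rim [ 69.3 -12.7  75. ] [69.3 27.1 75. ] [65.4  7.2 75. ]
w2 rim [ 69.1 -12.9  79. ] [69.1 27.6 79. ] [65.1  7.4 79. ]
[ 0.44715782 -0.37331338  0.1322647 ] 315.8649607674193 234.23984180855436 -0.06275292276879796
```

>>> send_rows(
  motion="1 -0.2 -0.3 0 0; 1 -0.2 -0.3 0 0; 1 -0.2 -0.3 1 0; 1 -0.2 -0.3 1.8 0; 1 -0.2 -0.3 1.8 0",
)

```text
clock: 5.05
eef_pos: [0.4436, -0.3763, 0.1154]
tool_rot: [0.676, 0.737, -0.0, -0.0]
ft_force: [-0.6, 1.1, -0.5]
grip_width: 0.0128
grasp_force: 59.2
```

```bash
python3 - <<'E'
from h import *
go([-73,0,106],np.pi/2)
c,im=snap('wrist','pics/w4.png')
cv2.imwrite('pics/w4c.png',cv2.resize(im[60:480,200:480,::-1],None,fx=1.4,fy=1.4,interpolation=2))
E
```

```text
t 5.05 now_h [-69.87  -3.92 115.37   1.59] tilt 0.06 shift [ 0.4  -0.31  0.94] twist 0.016 q [-0.7   0.47  0.03  1.13 -0.    0.78] F [-0.6  1.1 -0.5] w 0.0128 gf 59.2
```

View pics/w4c.png

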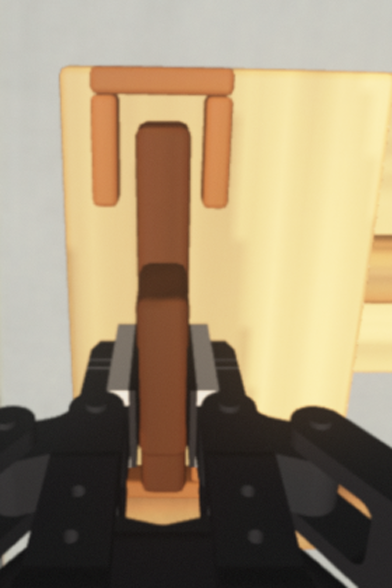

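The bar is now centred between the rims (bar 163, rim centre 162.5, in crop px) and its end is well inside, so I'll lower it.

>>> send_rows(
  motion="1 0 0 0.5 0; 1 0 0 0.8 0; 1 0 0 1 0; 1 0 0 1 0",
)

```text
clock: 5.5
eef_pos: [0.4442, -0.3766, 0.1147]
tool_rot: [0.676, 0.737, 0.0, 0.003]
ft_force: [-11.6, 10.9, 39.5]
grip_width: 0.0127
grasp_force: 64.6
```

>>> send_rows(
  motion="1 0 0 -0.7 0; 1 0 0 -0.7 0",
)

```text
clock: 5.7
eef_pos: [0.4446, -0.3771, 0.1152]
tool_rot: [0.676, 0.737, 0.0, 0.002]
ft_force: [0.1, -0.3, -0.4]
grip_width: 0.0127
grasp_force: 59.0
```

```bash
python3 - <<'E'
from h import *
for i in range(5):
    im=vision.camera('wrist'); go([-73,0,106],np.pi/2)
cv2.imwrite('pics/w5c.png',cv2.resize(im[60:480,200:480,::-1],None,fx=1.4,fy=1.4,interpolation=2))
E
```

```text
t 5.75 now_h [-68.85  -4.8  114.8    1.59] tilt 0.17 shift [ 0.49 -0.41  0.88] twist 0.016 q [-0.7   0.47  0.03  1.13  0.    0.78] F [-1.   2.  10.5] w 0.0128 gf 60.7
t 5.8 now_h [-68.86  -4.78 114.8    1.59] tilt 0.16 shift [ 0.49 -0.41  0.88] twist 0.016 q [-0.7   0.47  0.03  1.13  0.    0.78] F [-1.6  2.9 11.3] w 0.0128 gf 60.6
t 5.85 now_h [-68.82  -4.77 114.8    1.59] tilt 0.15 shift [ 0.49 -0.41  0.88] twist 0.016 q [-0.7   0.47  0.03  1.13  0.    0.78] F [-0.6  1.8 11.7] w 0.0128 gf 60.6
t 5.9 now_h [-68.84  -4.79 114.82   1.59] tilt 0.15 shift [ 0.49 -0.41  0.88] twist 0.016 q [-0.7   0.47  0.03  1.13  0.    0.78] F [-1.8  1.6 12. ] w 0.0124 gf 60.6
t 5.95 now_h [-68.83  -4.76 114.8    1.59] tilt 0.14 shift [ 0.48 -0.41  0.88] twist 0.016 q [-0.7   0.47  0.03  1.13  0.    0.78] F [-1.1  1.5 11.6] w 0.0128 gf 60.6
```

View pics/w5c.png

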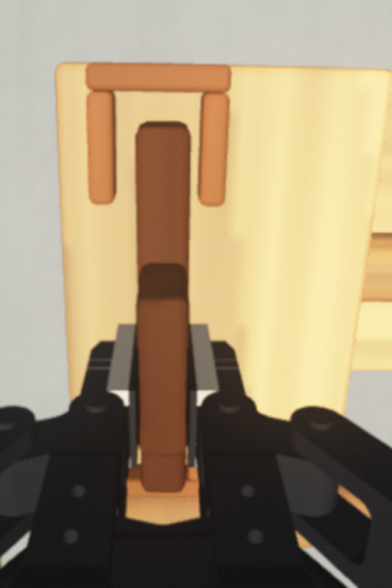

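```bash
python3 - <<'E'
from h import *
c=cam('wrist'); C=(*c[:4],np.array(vision.camera_model('wrist')['hand_eye']))
def T(u,dz): return (unproj(C,[u],dz/1e3)[0]*1e3).round(1).tolist()
g=lambda x,y:[200+x/1.4,60+y/1.4]
for b,r in((9,15),(9,-3),(0,15)): print('bar far/near',T(g(163,122),b),T(g(163,490),b),'rim far inner',T(g(158,91),r),'outer',T(g(158,64),r),'near rim edges',T(g(135,470),r),T(g(135,495),r),'side rims',T(g(87,77),r)[1],T(g(230,77),r)[1])
E
```

```text
bar far/near [65.8, -0.7, 9.0] [-62.4, -0.5, 9.0] rim far inner [73.9, -2.1, 15.0] outer [81.2, -2.1, 15.0] near rim edges [-58.8, -10.8, 15.0] [-70.5, -11.0, 15.0] side rims -22.2 18.2
bar far/near [65.8, -0.7, 9.0] [-62.4, -0.5, 9.0] rim far inner [74.6, -2.0, -3.0] outer [81.1, -2.0, -3.0] near rim edges [-42.8, -9.6, -3.0] [-53.2, -9.8, -3.0] side rims -19.7 16.0
bar far/near [66.6, -0.7, 0.0] [-53.9, -0.6, 0.0] rim far inner [73.9, -2.1, 15.0] outer [81.2, -2.1, 15.0] near rim edges [-58.8, -10.8, 15.0] [-70.5, -11.0, 15.0] side rims -22.2 18.2
```

Bar underside to TCP was 26.9 mm at the grasp, so the measured 114.8 mm puts the underside at 88 mm, which is the slot floor. It is inside the rims, so I'll release.

>>> send_rows(
  motion="0.6 0 0 -0.1 0; 0 0 0 -0.1 0; -0.3 0 0 -0.1 0; -0.3 0 0 -0.1 0; -0.3 0 0 -1.5 0",
)

```text
clock: 6.45
eef_pos: [0.4425, -0.3754, 0.1258]
tool_rot: [0.676, 0.737, -0.0, -0.003]
ft_force: [-1.4, -0.4, 0.6]
grip_width: 0.0556
grasp_force: 0.0
```

>>> send_rows(
  motion="-0.3 0 0 -3 0; -0.3 0 0 -7 0; -0.3 0 0 -10 0; -0.3 0 0 -10 0",
)

```text
clock: 6.85
eef_pos: [0.446, -0.3784, 0.2335]
tool_rot: [0.676, 0.737, 0.0, 0.005]
ft_force: [0.5, 0.0, -0.5]
grip_width: 0.0556
grasp_force: 0.0
```

```bash
python3 - <<'E'
from h import *
snap('wrist','pics/w6.png')
go([35,0,215],np.pi)
go([35,0,215],0)
E
```

```text
t 6.9 now_h [-68.43  -5.31 230.78   1.59] tilt 0.31 shift [ 0.37 10.34  1.62] twist -1.555 q [-0.7   0.41  0.23  1.4   0.    0.78] F [ 0.3  0.2 -0.7] w 0.0555 gf 0.0
t 6.9 now_h [-68.43  -5.31 230.78   1.59] tilt 0.31 shift [ 0.37 10.34  1.62] twist 1.587 q [-0.7   0.41  0.23  1.4   0.    0.78] F [ 0.3  0.2 -0.7] w 0.0555 gf 0.0
```

View pics/w6.png

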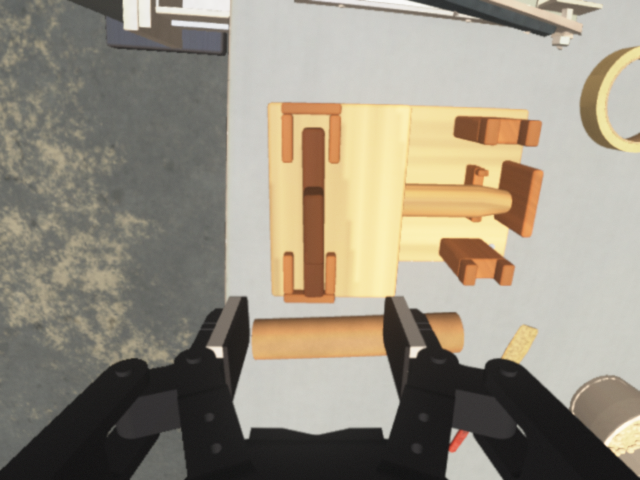

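```bash
cat >> h.py <<'E'
def toolcam():
    c=cam('wrist'); return (*c[:4],np.array(vision.camera_model('wrist')['hand_eye']))
def T(C,u,dz): return (unproj(C,np.atleast_2d(u),dz/1e3)*1e3).round(1)
E
python3 - <<'E'
from h import *
C=toolcam(); z=230.8
print('bar ends z106',T(C,[[313,128],[313.5,297]],z-106).tolist(),'if on rim near',T(C,[[313.5,297]],z-118).tolist())
print('rim far outer,inner,near outer, near inner(z100)',T(C,[[311,103],[311,114],[310,302],[310,291]],z-100).tolist())
print('side',T(C,[[282,103],[341,105],[284,297],[335,297]],z-100).tolist())
print('cover corners',T(C,[[408,105],[396,296],[269,103],[272,296]],z-88).tolist())
print('pin edges z45',T(C,[[430,184],[430,216]],z-45).tolist(),'nose',T(C,[[512,201]],z-45).tolist(), 'stop top',T(C,[[503,161],[542,170],[497,228],[529,236]],z-66).tolist())
im=cv2.imread('pics/w6.png'); cv2.imwrite('pics/w6c.png',cv2.resize(im[90:320,250:370],None,fx=2.6,fy=2.6,interpolation=2))
E
```

```text
bar ends z106 [[67.3, -2.8, 124.8], [-59.9, -2.6, 124.8]] if on rim near [[-53.6, -2.6, 112.8]]
rim far outer,inner,near outer, near inner(z100) [[83.5, -4.2, 130.8], [76.3, -4.2, 130.8], [-67.5, -5.5, 130.8], [-57.7, -5.4, 130.8]]
side [[83.6, -23.9, 130.8], [82.3, 16.2, 130.8], [-63.1, -26.2, 130.8], [-63.1, 14.4, 130.8]]
cover corners [[82.7, 64.7, 142.8], [-68.5, 65.9, 142.8], [83.7, -34.2, 142.8], [-68.5, -37.2, 142.8]]
pin edges z45 [[17.5, 98.5, 185.8], [-11.4, 101.2, 185.8]] nose [[2.7, 174.2, 185.8]] stop top [[40.8, 150.4, 164.8], [33.9, 184.5, 164.8], [-16.0, 153.6, 164.8], [-23.2, 183.3, 164.8]]
```

View pics/w6c.png

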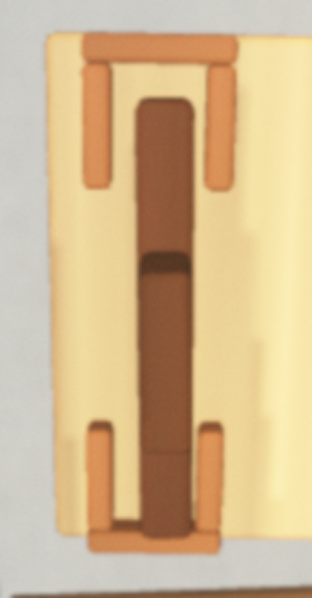

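The bar lies flat in the slot, inside both rims and near the rear end wall (crop row 537 against the rim at 530–552). Next is the pin, which needs tool y about +10 cm, x +0.3 cm and a twist of +1.57.

>>> send_rows(
  motion="-0.3 0.3 3 0 0.14; -0.3 0.3 6 0 0.28; -0.3 0.3 10 0 0.42; -0.3 0.3 10 0 0.56; -0.3 0.3 10 0 0.7",
)

```text
clock: 7.4
eef_pos: [0.5438, -0.3639, 0.2247]
tool_rot: [0.889, 0.459, -0.001, -0.002]
ft_force: [-0.8, -0.3, 0.0]
grip_width: 0.0557
grasp_force: 0.0
```

>>> send_rows(
  motion="-0.3 0 0 0 0.14; -0.3 0 0 0 0.28; -0.3 0 0 0 0.42; -0.3 0 0 0 0.56; -0.3 0 0 0 0.7",
)

```text
clock: 7.9
eef_pos: [0.5426, -0.3645, 0.2259]
tool_rot: [0.992, 0.125, -0.001, -0.001]
ft_force: [-0.4, 0.0, -0.5]
grip_width: 0.0555
grasp_force: 0.0
```

>>> send_rows(
  motion="-0.3 0 0 1 0.14; -0.3 0 0 3 0.17; -0.3 0 0 6 0.17; -0.3 0 0 8 0.17; -0.3 0 0 8 0.17",
)

```text
clock: 8.4
eef_pos: [0.5402, -0.363, 0.1423]
tool_rot: [0.999, 0.043, -0.004, -0.003]
ft_force: [-0.3, 0.7, -0.5]
grip_width: 0.0559
grasp_force: 0.0
```

```bash
python3 - <<'E'
from h import *
im=vision.camera('wrist');im=vision.camera('wrist')
go([35,-3,28],0)
cv2.imwrite('pics/w7.png',im[:,:,::-1])
print([(t,[(np.round(b['rect'],1).tolist(),round(b['conf'],2)) for b in boxes_of('wrist',t)[:2]]) for t in ('rolling_pin','pin_safe')])
E
```

```text
t 8.5 now_h [2.972e+01 8.800e-01 1.470e+02 2.000e-02] tilt 0.17 shift [ 0.55  0.42 11.9 ] twist 0.017 q [-0.59  0.59  0.32  1.3   0.    2.46] F [-0.3 -1.1  1.4] w 0.0558 gf 0.0
[('rolling_pin', [([324.3, 205.3, 45.6, 182.0], 0.66)]), ('pin_safe', [([321.6, 254.5, 265.4, 368.0], 0.64)])]
```

View pics/w7.png

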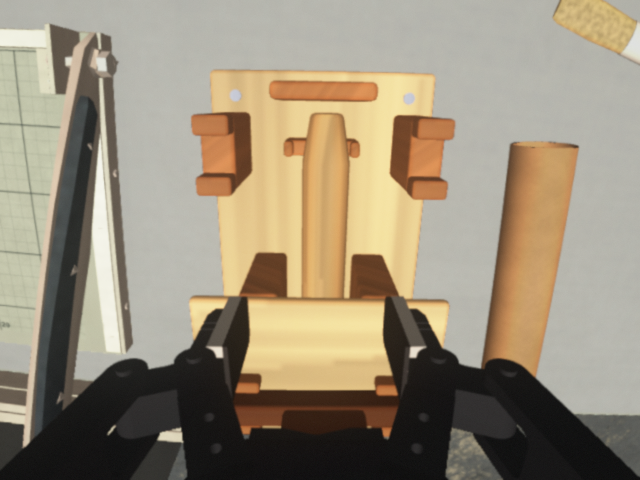

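The wrist view shows the pin at columns 303–347 (centre 325), its nose at row 113 and the cover edge at row 298, with the fingers on either side. That was my 11th picture viewed, one over the limit, so from here I'll use only numbers.

```bash
python3 - <<'E'
from h import *
C=toolcam(); z=147
print('pin',T(C,[[303,270],[347,270],[308,150],[346,150]],z-45).tolist(),'nose',T(C,[[327,113]],z-55).tolist())
print('cover edge',T(C,[[190,298],[448,301]],z-88).tolist(),'stop top',T(C,[[270,81],[377,82],[323,100],[323,81]],z-66).tolist())
E
```

```text
pin [[-27.3, -8.2, 102.0], [-27.3, 22.4, 102.0], [54.7, -4.3, 102.0], [54.7, 19.6, 102.0]] nose [[77.2, 7.2, 92.0]]
cover edge [[-26.7, -73.8, 59.0], [-28.5, 79.3, 59.0]] stop top [[94.4, -24.4, 81.0], [94.0, 34.2, 81.0], [84.4, 4.6, 81.0], [94.3, 4.6, 81.0]]
```

>>> send_rows(
  motion="-0.3 0.5 0.6 3 0; -0.3 0.5 0.6 7 0; -0.3 0.5 0.6 10.5 0; -0.3 0.5 0.6 11.8 0; -0.3 0.5 0.6 11.8 0",
)

```text
clock: 9.1
eef_pos: [0.5479, -0.3699, 0.029]
tool_rot: [0.999, 0.043, -0.001, -0.001]
ft_force: [-0.2, 0.5, 0.6]
grip_width: 0.0557
grasp_force: 0.0
```

```bash
python3 - <<'E'
from h import *
im=vision.camera('wrist');go([35,0,28],0)
E
```

```text
t 9.15 now_h [ 3.584e+01 -5.780e+00  3.102e+01  2.000e-02] tilt 0.02 shift [-0.07 -0.58  0.3 ] twist 0.017 q [-0.59  0.7   0.19  1.06  0.    2.46] F [ 0.9  0.1 -0. ] w 0.0554 gf 0.0
```

>>> send_rows(
  motion="-0.3 0 0 0.5 0; 0.1 0 0 0.5 0; 1 0 0 0.5 0; 1 0 0 0.5 0; 1 0 0 0.5 0",
)

```text
clock: 9.65
eef_pos: [0.5498, -0.371, 0.0272]
tool_rot: [0.999, 0.043, 0.001, 0.001]
ft_force: [0.1, 2.0, 6.4]
grip_width: 0.0284
grasp_force: 58.8
```

>>> send_rows(
  motion="1 0 0 -0.5 0; 1 0 0 -1 0; 1 0 0 -1.4 0; 1 0 0 -1.8 0; 1 0 0 -1.8 0",
)

```text
clock: 10.15
eef_pos: [0.5491, -0.3708, 0.044]
tool_rot: [0.999, 0.043, 0.0, 0.0]
ft_force: [0.4, 0.2, -0.1]
grip_width: 0.0285
grasp_force: 58.9
```

```bash
python3 - <<'E'
from h import *
im=vision.camera('wrist');go([35,0,28],0)
b=boxes_of('wrist','rolling_pin'); print([(np.round(x['rect'],1).tolist(),round(x['conf'],2)) for x in b[:2]])
E
```

```text
t 10.2 now_h [ 3.566e+01 -5.700e+00  4.363e+01  2.000e-02] tilt 0.04 shift [-0.06 -0.57  1.56] twist 0.017 q [-0.59  0.68  0.2   1.09 -0.    2.46] F [ 0.2 -0.2 -1.4] w 0.0282 gf 58.9
[([317.1, 288.8, 89.9, 286.7], 0.93), ([300.8, 274.8, 487.1, 410.4], 0.37)]
```

```bash
cat >> h.py <<'E'
def noserow(d=74,a=-18):
    C=toolcam(); f,cx,cy,k,W=C; out=[]
    for th in range(-6,31,3):
        t=np.radians(th); ax=np.array([np.cos(t),0,-np.sin(t)]); n=np.array([0,0,a])+d*ax
        up=np.array([-np.sin(t),0,-np.cos(t)])
        out.append((th,round(float(min(proj(C,(n+s*10*up)/1e3)[0,1] for s in(1,-1))),1)))
    return out
def pin():
    im=vision.camera('wrist'); b=boxes_of('wrist','rolling_pin'); print([(np.round(x['rect'],1).tolist(),round(x['rect'][1]-x['rect'][3]/2,1),round(x['conf'],2)) for x in b[:2]])
E
python3 -c "
from h import *
print(noserow())"
```

```text
[(-6, 127.1), (-3, 128.5), (0, 127.2), (3, 126.5), (6, 126.4), (9, 127.0), (12, 128.3), (15, 130.4), (18, 133.3), (21, 137.2), (24, 142.2), (27, 148.2), (30, 155.4)]
```

>>> send_rows(
  motion="1 0 0 -0.2 0; 1 0 0 -0.4 0; 1 0 0 -0.6 0; 1 0 0 -0.8 0; 1 0 0 -0.8 0",
)

```text
clock: 10.75
eef_pos: [0.5488, -0.3698, 0.0496]
tool_rot: [0.999, 0.044, -0.0, -0.001]
ft_force: [4.0, -0.4, -12.5]
grip_width: 0.028
grasp_force: 60.1
```

```bash
python3 -c "
from h import *
pin();go([35,0,28],0)"
```

```text
[([316.4, 286.8, 88.9, 287.5], 143.1, 0.71)]
t 10.85 now_h [ 3.560e+01 -4.870e+00  4.977e+01  2.000e-02] tilt 0.1 shift [-0.05 -0.48  2.18] twist 0.017 q [-0.59  0.68  0.21  1.1   0.    2.46] F [  4.9  -0.1 -13.5] w 0.0282 gf 60.0
```

>>> send_rows(
  motion="1 0 0 -0.2 0; 1 0 0 -0.4 0; 1 0 0 -0.6 0; 1 0 0 -0.6 0",
)

```text
clock: 11.25
eef_pos: [0.5493, -0.3695, 0.0559]
tool_rot: [0.999, 0.044, 0.0, -0.001]
ft_force: [6.1, -0.4, -15.9]
grip_width: 0.0281
grasp_force: 60.5
```

```bash
python3 -c "
from h import *
pin();go([35,0,28],0)
im=vision.camera('wrist')
g=im.astype(int)
for r in (155,175,200,240): print(r,[tuple(g[r,x]) for x in range(270,371,10)])
"
```

```text
[]
t 11.35 now_h [ 3.609e+01 -4.540e+00  5.590e+01  2.000e-02] tilt 0.12 shift [-0.1  -0.45  2.79] twist 0.018 q [-0.59  0.67  0.22  1.11  0.    2.46] F [  5.6   1.2 -13.7] w 0.0279 gf 60.5
155 [(np.int64(240), np.int64(217), np.int64(154)), (np.int64(239), np.int64(215), np.int64(154)), (np.int64(164), np.int64(118), np.int64(72)), (np.int64(155), np.int64(111), np.int64(67)), (np.int64(154), np.int64(110), np.int64(67)), (np.int64(153), np.int64(110), np.int64(66)), (np.int64(155), np.int64(111), np.int64(66)), (np.int64(143), np.int64(102), np.int64(62)), (np.int64(190), np.int64(153), np.int64(102)), (np.int64(239), np.int64(215), np.int64(153)), (np.int64(242), np.int64(223), np.int64(159))]
175 [(np.int64(166), np.int64(98), np.int64(55)), (np.int64(169), np.int64(120), np.int64(72)), (np.int64(223), np.int64(169), np.int64(103)), (np.int64(231), np.int64(187), np.int64(120)), (np.int64(230), np.int64(190), np.int64(126)), (np.int64(226), np.int64(184), np.int64(123)), (np.int64(208), np.int64(164), np.int64(105)), (np.int64(208), np.int64(156), np.int64(95)), (np.int64(161), n
[... 457 characters left out ...]
.int64(217), np.int64(164), np.int64(98)), (np.int64(183), np.int64(133), np.int64(79)), (np.int64(209), np.int64(134), np.int64(76)), (np.int64(243), np.int64(224), np.int64(160))]
240 [(np.int64(219), np.int64(184), np.int64(125)), (np.int64(199), np.int64(149), np.int64(90)), (np.int64(229), np.int64(183), np.int64(112)), (np.int64(229), np.int64(187), np.int64(120)), (np.int64(225), np.int64(183), np.int64(120)), (np.int64(209), np.int64(168), np.int64(108)), (np.int64(220), np.int64(176), np.int64(112)), (np.int64(226), np.int64(175), np.int64(108)), (np.int64(211), np.int64(156), np.int64(93)), (np.int64(158), np.int64(119), np.int64(75)), (np.int64(244), np.int64(224), np.int64(161))]
```

```bash
cat >> h.py <<'E'
from scipy.optimize import least_squares
def face(col=318,show=True):
    """rows of the nose's end face (dark) in a column, then tilt and pivot distance d for axis depth a"""
    im=vision.camera('wrist').astype(float); p=cv2.GaussianBlur(im,(3,3),0)[90:230,col,:].sum(1)
    if show: print(' '.join(str(int(v)) for v in p[::3]))
    return im
def tilt(vb,vt,a=-18):
    C=toolcam()
    def f(q):
        t,d=q; ax=np.array([np.cos(t),0,-np.sin(t)]); up=np.array([-np.sin(t),0,-np.cos(t)]); n=np.array([0,0,a])+d*1e3*ax
        return [proj(C,(n-10*up)/1e3)[0,1]-vb,proj(C,(n+10*up)/1e3)[0,1]-vt]
    s=least_squares(f,[.2,.075]); return np.degrees(s.x[0]).round(1),(s.x[1]*1e3).round(1),s.cost
E
python3 -c "
from h import *
face()"
```

```text
344 397 416 427 433 440 444 437 417 374 552 616 617 616 617 617 617 468 253 271 292 312 340 436 545 548 547 547 543 540 537 535 531 528 525 520 518 512 509 505 502 499 495 491 488 486 484
```

```bash
python3 -c "
from h import *
for a in (-14,-18,-22): print(tilt(141.5,158.5,a))"
```

```text
(np.float64(8.6), np.float64(69.1), np.float64(4.0389678347315804e-28))
(np.float64(8.2), np.float64(69.4), np.float64(0.0))
(np.float64(7.7), np.float64(69.7), np.float64(0.0))
```

>>> send_rows(
  motion="1 0 0 -0.2 0; 1 0 0 -0.4 0; 1 0 0 -0.6 0; 1 0 0 -0.6 0",
)

```text
clock: 11.85
eef_pos: [0.549, -0.3695, 0.062]
tool_rot: [0.999, 0.044, -0.0, -0.001]
ft_force: [5.0, -0.4, -15.0]
grip_width: 0.0279
grasp_force: 60.4
```

```bash
python3 -c "
from h import *
face();go([35,0,28],0)"
```

```text
339 398 417 427 433 439 441 427 403 414 610 614 615 615 616 614 615 617 554 295 287 305 322 337 349 363 373 395 431 541 546 544 541 539 536 533 528 526 522 519 516 512 508 503 499 497 492
t 11.9 now_h [ 3.575e+01 -4.520e+00  6.201e+01  2.000e-02] tilt 0.13 shift [-0.07 -0.45  3.4 ] twist 0.017 q [-0.59  0.67  0.22  1.13  0.    2.46] F [  4.8   0.4 -14. ] w 0.0279 gf 60.4
```

```bash
python3 -c "
from h import *
print(tilt(145.5,175.5,-15))"
```

```text
(np.float64(16.7), np.float64(69.6), np.float64(2.0194839173657902e-27))
```

Tilt is now about 16.7°. I'll lower slightly off the cover edge, then draw it along its axis.

>>> send_rows(
  motion="1 0 0 0.4 0; 1 1 0 0.1 0; 1 2 0 -0.2 0; 1 3 0 -0.5 0; 1 3 0 -0.5 0",
)

```text
clock: 12.4
eef_pos: [0.5799, -0.3686, 0.0703]
tool_rot: [0.999, 0.044, 0.001, 0.001]
ft_force: [1.9, 0.9, -2.1]
grip_width: 0.0283
grasp_force: 61.6
```

```bash
python3 -c "
from h import *
face();go([35,0,28],0)"
```

```text
564 563 561 564 566 569 569 568 569 567 565 565 567 569 567 527 523 593 388 279 292 312 327 344 358 370 394 470 548 549 549 546 543 538 537 535 532 525 523 519 516 511 507 504 499 497 492
t 12.45 now_h [ 6.604e+01 -5.730e+00  6.996e+01  2.000e-02] tilt 0.16 shift [-3.1  -0.64  4.19] twist 0.017 q [-0.57  0.71  0.32  1.18 -0.    2.49] F [ 1.1 -1.  -1.1] w 0.028 gf 61.6
```

>>> send_rows(
  motion="1 0.5 0 0.1 0; 1 1.5 0 -0.1 0; 1 2.5 0 -0.4 0; 1 3.5 0 -0.7 0; 1 3.5 0 -0.7 0",
)

```text
clock: 12.95
eef_pos: [0.6145, -0.3651, 0.0761]
tool_rot: [0.999, 0.044, 0.001, 0.001]
ft_force: [0.1, -1.0, -1.5]
grip_width: 0.0279
grasp_force: 61.7
```

```bash
python3 -c "
from h import *
face();go([35,0,28],0)"
```

```text
559 562 566 565 566 566 565 565 566 563 562 561 564 563 563 560 559 553 342 276 294 314 327 343 357 371 399 492 547 547 546 543 541 537 534 532 528 524 519 516 512 509 503 500 496 493 488
t 13.0 now_h [ 1.0053e+02 -4.6000e+00  7.5660e+01  2.0000e-02] tilt 0.04 shift [-6.54 -0.58  4.77] twist 0.017 q [-0.54  0.76  0.44  1.25 -0.    2.52] F [-0.3 -0.  -1.2] w 0.0283 gf 61.7
```

>>> send_rows(
  motion="1 1 0 -0.3 0; 1 2 0 -0.6 0; 1 3 0 -0.9 0; 1 3.8 0 -1.1 0; 1 3.8 0 -1.1 0",
)

```text
clock: 13.5
eef_pos: [0.6515, -0.3616, 0.0864]
tool_rot: [0.999, 0.044, 0.0, 0.0]
ft_force: [-0.6, 0.2, -1.2]
grip_width: 0.0283
grasp_force: 61.7
```

```bash
python3 -c "
from h import *
face();go([35,0,28],0)"
```

```text
545 545 544 547 546 545 544 541 543 546 546 544 543 544 545 542 543 539 329 266 282 300 315 328 345 358 384 478 533 533 531 528 524 521 518 514 510 507 502 499 496 490 488 483 480 476 473
t 13.55 now_h [ 1.3793e+02 -3.8400e+00  8.6080e+01  2.0000e-02] tilt 0.05 shift [-10.28  -0.56   5.82] twist 0.017 q [-0.51  0.83  0.59  1.33 -0.    2.55] F [-0.3 -0.4 -1.3] w 0.0284 gf 61.7
```

>>> send_rows(
  motion="1 0.7 0 -0.3 0; 1 1 0 -1 0; 1 1 0 -3 0; 1 1 0 -6 0; 1 1 0 -6 0",
)

```text
clock: 14.05
eef_pos: [0.6631, -0.3623, 0.1525]
tool_rot: [0.999, 0.043, 0.004, 0.003]
ft_force: [0.6, -0.7, 0.1]
grip_width: 0.0284
grasp_force: 61.7
```

```bash
python3 -c "
from h import *
face();go([35,0,28],0)"
```

```text
553 553 556 553 551 550 551 550 549 550 551 551 551 551 551 552 548 540 317 272 289 308 321 337 353 366 392 495 538 540 538 534 531 528 526 520 517 513 510 505 502 497 493 491 486 483 479
t 14.1 now_h [ 1.4950e+02 -4.8400e+00  1.5012e+02  2.0000e-02] tilt 0.37 shift [-11.5   -0.72  12.15] twist 0.016 q [-0.5   0.82  0.75  1.49 -0.    2.56] F [-0.  -0.  -2.3] w 0.0283 gf 61.7
```

The pin is free. To level it, I'll press its tail end gently on the fixed cover's front edge.

>>> send_rows(
  motion="1 -1.2 0 0 0; 1 -2.4 0 0 0; 1 -3.4 0 0.5 0; 1 -3.4 0 1.5 0; 1 -3.4 0 1.5 0",
)

```text
clock: 14.6
eef_pos: [0.6259, -0.363, 0.1282]
tool_rot: [0.999, 0.043, -0.002, -0.001]
ft_force: [0.2, 0.1, -1.9]
grip_width: 0.0281
grasp_force: 61.7
```

```bash
python3 -c "
from h import *
im=vision.camera('wrist');go([115,-5,86],0)
C=toolcam()
for th in (-4,-2,0,2,4,6,8,12,16):
    t=np.radians(th);ax=np.array([np.cos(t),0,-np.sin(t)]);up=np.array([-np.sin(t),0,-np.cos(t)]);n=np.array([0,0,-15])+69.6*ax
    print(th,proj(C,np.array([n-10*up,n+10*up])/1e3)[:,1].round(1))
"
```

```text
t 14.65 now_h [ 1.1360e+02 -3.5100e+00  1.2907e+02  2.0000e-02] tilt 0.21 shift [0.15 0.16 4.31] twist 0.017 q [-0.53  0.76  0.57  1.39  0.    2.53] F [-0.1 -0.1 -1.8] w 0.0285 gf 61.7
-4 [141.  141.9]
-2 [140.3 143.3]
0 [139.7 145.1]
2 [139.4 147.2]
4 [139.3 149.7]
6 [139.5 152.6]
8 [139.9 155.9]
12 [141.7 163.8]
16 [144.8 173.5]
```

>>> send_rows(
  motion="1 0 0 0.8 0; 1 0 0 1.4 0; 1 0 0 2 0; 1 0 0 2.6 0; 1 0 0 2.6 0",
)

```text
clock: 15.15
eef_pos: [0.6286, -0.3636, 0.1056]
tool_rot: [0.999, 0.044, 0.001, 0.001]
ft_force: [3.5, -0.2, 4.0]
grip_width: 0.0277
grasp_force: 61.7
```

```bash
python3 -c "
from h import *
face();go([115,-5,86],0)"
```

```text
555 555 552 555 556 554 556 555 553 554 559 558 558 559 558 559 380 252 274 295 316 351 503 540 541 538 538 534 531 528 523 521 518 513 508 505 500 497 494 490 487 483 479 477 475 475 474
t 15.2 now_h [ 1.1536e+02 -4.3000e+00  1.0592e+02  2.0000e-02] tilt 0.11 shift [-0.04  0.07  1.99] twist 0.017 q [-0.52  0.77  0.53  1.33 -0.    2.53] F [3.  0.2 4. ] w 0.0283 gf 61.7
```

>>> send_rows(
  motion="1 0 0 0.6 0; 1 0 0 1.1 0; 1 0 0 1.6 0; 1 0 0 1.7 0; 1 0 0 1.7 0",
)

```text
clock: 15.7
eef_pos: [0.6275, -0.3636, 0.088]
tool_rot: [0.999, 0.043, -0.0, -0.0]
ft_force: [3.7, -0.2, 4.1]
grip_width: 0.0282
grasp_force: 61.6
```

```bash
python3 -c "
from h import *
im=face(show=False);go([115,-5,86],0)
for c in (308,318,326): print(im[126:156,c].sum(1).astype(int).tolist())"
```

```text
t 15.75 now_h [ 1.1452e+02 -4.1700e+00  8.8230e+01  2.0000e-02] tilt 0.0 shift [0.05 0.08 0.22] twist 0.017 q [-0.53  0.78  0.5   1.3   0.    2.53] F [4.4 0.  3.2] w 0.0283 gf 61.6
[562, 559, 559, 557, 557, 561, 560, 563, 559, 521, 375, 260, 245, 252, 266, 285, 318, 406, 505, 538, 538, 542, 539, 540, 542, 545, 542, 544, 542, 542]
[558, 562, 559, 558, 554, 562, 559, 561, 546, 476, 332, 258, 254, 263, 267, 282, 312, 399, 501, 539, 537, 538, 536, 541, 540, 539, 540, 534, 535, 533]
[561, 564, 559, 562, 563, 562, 565, 566, 559, 521, 374, 270, 256, 264, 269, 279, 315, 393, 464, 483, 486, 481, 483, 481, 475, 475, 474, 471, 471, 473]
```

>>> send_rows(
  motion="1 0 0 0.2 0; 1 0 0 0.35 0; 1 0 0 0.35 0; 1 0 0 -1 0; 1 0 0 -3 0",
)

```text
clock: 16.25
eef_pos: [0.6242, -0.3627, 0.1151]
tool_rot: [0.999, 0.043, -0.004, -0.002]
ft_force: [-0.0, -0.2, -2.2]
grip_width: 0.028
grasp_force: 61.1
```

>>> send_rows(
  motion="1 0 0 -3 0; 1 0 0 -6 0; 1 -1 0 -9 0; 1 -2.5 0 -12 0; 1 -4 0 -14 0",
)

```text
clock: 16.75
eef_pos: [0.5861, -0.3673, 0.2594]
tool_rot: [0.999, 0.043, -0.001, -0.0]
ft_force: [0.1, -0.2, -1.3]
grip_width: 0.0284
grasp_force: 61.1
```

>>> send_rows(
  motion="1 0 0 0 0; 1 0 0 0 0; 1 0 0 0 0; 1 0 0 0 0; 1 0 0 0 0",
)

```text
clock: 17.25
eef_pos: [0.5875, -0.3666, 0.2564]
tool_rot: [0.999, 0.044, -0.001, -0.001]
ft_force: [0.6, 0.0, -2.0]
grip_width: 0.028
grasp_force: 61.1
```

```bash
python3 -c "
from h import *
im=face(show=False);go([115,-5,86],0)
for c in (308,318,326): print(im[126:156,c].sum(1).astype(int).tolist())
cv2.imwrite('pics/end.png',im[:,:,::-1].astype(np.uint8))
s,t=vision.camera('scene'),vision.camera('top'); print(bot.get_obs()['joint_vel'].round(3))
for n,k in (('scene','rolling_pin'),('top','keeper_bar'),('scene','keeper_bar'),('top','core_c'),('top','masking_tape'),('top','spice_a'),('top','marker_b')): print(n,k,[(np.round(b['rect']).tolist(),round(b['conf'],2)) for b in boxes_of(n,k)[:2]])
print(proj(cam('top'),hold([[-73,0,110]])))"
```

```text
t 17.3 now_h [ 7.450e+01 -4.410e+00  2.568e+02  2.000e-02] tilt 0.14 shift [ 4.08  0.15 17.07] twist 0.017 q [-0.56  0.66  0.72  1.63  0.    2.5 ] F [ 0.  -0.4 -1.3] w 0.028 gf 61.1
[552, 548, 530, 484, 490, 538, 575, 595, 599, 566, 406, 269, 239, 240, 251, 265, 285, 320, 399, 502, 531, 533, 532, 536, 535, 535, 535, 536, 537, 532]
[549, 550, 537, 485, 475, 530, 572, 600, 605, 570, 402, 264, 241, 251, 260, 266, 284, 311, 392, 501, 529, 528, 532, 529, 534, 532, 532, 533, 532, 528]
[549, 549, 547, 533, 512, 547, 587, 614, 621, 593, 447, 295, 246, 253, 255, 267, 284, 316, 390, 462, 483, 480, 476, 474, 475, 472, 469, 469, 464, 464]
[-0.001 -0.007  0.003 -0.001 -0.001 -0.002]
scene rolling_pin [([353.0, 158.0, 66.0, 23.0], 0.79)]
top keeper_bar [([406.0, 288.0, 42.0, 11.0], 0.83)]
scene keeper_bar [([389.0, 213.0, 12.0, 19.0], 0.55), ([364.0, 236.0, 79.0, 54.0], 0.51)]
top core_c [([457.0, 271.0, 30.0, 90.0], 0.85), ([187.0, 310.0, 42.0, 10.0], 0.3)]
top masking_tape [([350.0, 178.0, 37.0, 38.0], 0.75)]
top spice_a [([261.0, 184.0, 26.0, 32.0], 0.62), ([402.0, 273.0, 55.0, 65.0], 0.31)]
top marker_b [([187.0, 309.0, 40.0, 11.0], 0.75), ([403.0, 272.0, 53.0, 70.0], 0.24)]
[[398.3023241  288.93890225]]
```

```bash
python3 - <<'E'
from h import *
c=cam('scene'); im=vision.camera('scene'); print([(b['rect'],round(b['conf'],2)) for b in boxes_of('scene','rolling_pin')[:1]])
o=bot.get_obs(); Rt=R.from_quat(o['tool_rot']).as_matrix()
s=np.array([-130.4,-100,39.6,69.6]); r=[10,15,15,10]; ph=np.linspace(0,6.28,60)
for th in (-4,0,2,4,8,15):
    t=np.radians(th); ax=np.array([np.cos(t),0,-np.sin(t)]); up=np.array([-np.sin(t),0,-np.cos(t)]); P=[]
    for a,b in zip(s,r): P+=[np.array([0,0,-15])+a*ax+b*(np.cos(p)*up+np.sin(p)*np.array([0,1,0])) for p in ph]
    q=proj(c,o['eef_pos']+np.array(P)@Rt.T/1e3); lo,hi=q.min(0),q.max(0); print(th,((lo+hi)/2).round(1),(hi-lo).round(1))
    e=proj(c,o['eef_pos']+(np.array([0,0,-15])+np.outer(s[[0,3]],ax))@Rt.T/1e3); print('  slope',np.degrees(np.arctan2(*(e[1]-e[0])[::-1])).round(1))
g=cv2.cvtColor(im,cv2.COLOR_RGB2HSV); roi=g[140:176,315:392]
m=((roi[...,0]>8)&(roi[...,0]<24)&(roi[...,1]>95)).astype(np.uint8)
n,l,st,_=cv2.connectedComponentsWithStats(m); i=1+np.argmax(st[1:,4]); ys,xs=np.where(l==i); vx,vy,_,_=cv2.fitLine(np.c_[xs,ys].astype(np.float32),2,0,.01,.01).ravel()
print('seg',st[i],'slope',np.degrees(np.arctan2(vy,vx)))
for row in m[::2,::2]: print(''.join('#' if v else '.' for v in row))
E
```

```text
[([354.2, 156.6, 67.1, 24.8], 0.76)]
-4 [353.8 155.7] [67.7 14. ]
  slope -175.9
0 [353.7 156.4] [67.7 17.3]
  slope -171.6
2 [353.7 156.9] [67.6 19. ]
  slope -169.6
4 [353.6 157.3] [67.4 21.3]
  slope -167.5
8 [353.5 158. ] [66.9 25.8]
  slope -163.5
15 [353.1 159.2] [65.3 33.5]
  slope -156.6
seg [ 30  13  41  13 171] slope 11.720457
...............................#.......
..............................###..##.#
....................................#.#
.......................................
....###................................
...#######.............................
....#######............................
.........##....#####...................
...............#########...............
....................########.#.........
......................###########..#...
............................#######....
..................................#....
.......................................
.........................#.............
.......................................
.......................................
.......................................
```

The scene camera and the wrist camera put the pin 2–4° nose up. One more gentle press will trim that.

>>> send_rows(
  motion="1 2 0 3 0; 1 4 0 6 0; 1 4 0 10 0; 1 4 0 14 0; 1 4 0 16 0",
)

```text
clock: 18.35
eef_pos: [0.6254, -0.3622, 0.0932]
tool_rot: [0.999, 0.044, -0.003, -0.002]
ft_force: [-1.1, -0.2, -1.2]
grip_width: 0.0285
grasp_force: 61.1
```

>>> send_rows(
  motion="1 0 0 1 0; 1 0 0 1.5 0; 1 0 0 1.9 0; 1 0 0 1.9 0; 1 0 0 1.9 0",
)

```text
clock: 18.85
eef_pos: [0.6283, -0.3642, 0.0813]
tool_rot: [0.999, 0.043, 0.001, 0.001]
ft_force: [-0.4, 0.7, 2.9]
grip_width: 0.0282
grasp_force: 61.6
```

```bash
python3 -c "
from h import *
im=face(show=False);go([115,-5,86],0)
for c in (308,318,326): print(im[126:156,c].sum(1).astype(int).tolist())"
```

```text
t 18.9 now_h [ 1.152e+02 -4.790e+00  8.111e+01  2.000e-02] tilt 0.17 shift [-0.02  0.02 -0.49] twist 0.017 q [-0.53  0.78  0.49  1.28 -0.    2.53] F [-1.3  0.3  2.7] w 0.0283 gf 61.6
[561, 560, 560, 557, 560, 559, 561, 561, 562, 562, 519, 378, 277, 271, 318, 416, 506, 529, 533, 533, 539, 538, 540, 541, 542, 543, 542, 540, 542, 540]
[563, 559, 562, 561, 563, 561, 562, 565, 562, 563, 517, 374, 273, 271, 314, 416, 505, 531, 539, 538, 538, 541, 543, 541, 543, 544, 542, 542, 541, 538]
[560, 563, 563, 562, 567, 564, 562, 561, 560, 561, 530, 394, 284, 268, 300, 386, 468, 494, 489, 488, 487, 483, 482, 476, 480, 479, 480, 478, 476, 476]
```

>>> send_rows(
  motion="1 0 0 -1 0; 1 0 0 -4 0; 1 0 0 -8 0; 1 0 0 -12 0; 1 -2 0 -15 0",
)

```text
clock: 19.4
eef_pos: [0.61, -0.3651, 0.2321]
tool_rot: [0.999, 0.045, 0.002, 0.001]
ft_force: [0.8, -0.7, -0.7]
grip_width: 0.0282
grasp_force: 61.1
```

>>> send_rows(
  motion="1 -1 0 -2 0; 1 -2 0 -2.5 0; 1 -2 0 -2.5 0; 1 -2 0 -2.5 0; 1 -2 0 -2.5 0",
)

```text
clock: 19.9
eef_pos: [0.5874, -0.3666, 0.252]
tool_rot: [0.999, 0.044, -0.001, -0.001]
ft_force: [-1.1, -0.1, -1.0]
grip_width: 0.0282
grasp_force: 61.1
```

>>> send_rows(
  motion="1 0 0 0 0; 1 0 0 0 0; 1 0 0 0 0; 1 0 0 0 0; 1 0 0 0 0",
)

```text
clock: 20.4
eef_pos: [0.5877, -0.3671, 0.2542]
tool_rot: [0.999, 0.043, -0.0, 0.0]
ft_force: [-0.6, 0.4, -1.5]
grip_width: 0.0284
grasp_force: 61.1
```

```bash
python3 -c "
from h import *
im=face(show=False);go([115,-5,86],0)
for c in (308,318): print(im[126:156,c].sum(1).astype(int).tolist())
im=vision.camera('scene');print([(np.round(b['rect'],1).tolist(),round(b['conf'],2)) for b in boxes_of('scene','rolling_pin')[:1]])
print(bot.get_obs()['joint_vel'].round(3))"
```

```text
t 20.45 now_h [ 7.4520e+01 -4.8500e+00  2.5433e+02  2.0000e-02] tilt 0.01 shift [ 4.05  0.08 16.83] twist 0.017 q [-0.56  0.66  0.71  1.62 -0.    2.5 ] F [-0.   0.5 -1.3] w 0.0285 gf 61.1
[551, 550, 547, 527, 482, 499, 547, 577, 596, 586, 516, 356, 259, 246, 264, 281, 359, 489, 523, 529, 529, 530, 532, 529, 538, 535, 533, 535, 534, 536]
[548, 548, 552, 534, 503, 494, 539, 576, 598, 581, 474, 314, 253, 255, 268, 281, 357, 483, 524, 527, 529, 531, 533, 533, 534, 533, 535, 534, 531, 529]
[([391.4, 220.9, 65.6, 19.9], 0.25)]
[-0.    -0.001  0.     0.001  0.001 -0.   ]
```

```bash
python3 -c "
from h import *
print(workorder.job_done())"
```

```text
the job is handed in; nothing more can be done
None
```

The job is handed in, result not shown: the keeper bar is flat in its slot and the pin is held still, about 1° off level and roughly 25 cm up; I viewed 11 pictures, one over the limit of 10.

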